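# Find the fuller of two bottles and hold it over the weighing boat

### The job

Swing the rack's keeper bar off its catch and fully aside, until it stands square across the rack, then lift the two white bottles in the rack clear of it one after the other, the other one standing in the rack meanwhile, to feel which is heavier, and leave the lighter one back down in the rack. Take the heavier bottle and finish still holding it upright and still about 10 cm above the weighing boat, centred over it: do not put it down or let go. Both bottles must be lifted, never tipped over, and the small beaker, the timer and the marker pen stay where they are.

Things in the scene. Friction and masses are not known exactly. Their poses are not given: they have to be found in the camera images.
- rack: fixed grey bottle rack, 94 (x) by 236 (y) by 20 mm, with a tab at its +y end; origin: centre of its underside, z up. Wells 56 mm across, 14 mm deep, at y = -75 and +75 mm. A 131 mm high steel catch stands on the tab at y = 134 to 154 mm; a post at the origin carries the keeper bar. With the bar aside a bottle's body is best gripped with the fingers on its -x and +x sides
- place_a (a point): centre of the floor of the well at y = -75 mm in the rack's frame, 6 mm above the bench
- place_b (a point): centre of the floor of the well at y = +75 mm in the rack's frame, 6 mm above the bench
- keeper (a joint): flat steel bar 6 mm above the caps (118 to 124 mm above the bench), 18 mm wide, turning about the rack's z axis; reaches 138 mm to its knob end, 92 mm the other way. 0 = along the rack's y, over both bottles, knob end (+y) in the catch; starts at 0 to 0.12. Grows anticlockwise from above (knob end goes to the rack's -x), stops at 1.6. Slight friction (0.5 N at the knob), stays where left
- keeper_knob (a point): middle of the upright black round knob on the keeper bar, 14 mm in diameter, 36 mm tall (from 124 to 160 mm above the bench; this point is at 145 mm), 115 mm from the pivot. Pinch it or push it round.
- bottle_p: white opaque screw-cap bottle: body 48 mm across up to 76 mm high, then a ribbed cap 36 mm across, 106 mm tall in all; origin: centre of its underside, z up. Starts upright in one of the rack's wells. The two look alike, but one weighs 0.10 to 0.17 kg, the other 0.35 to 0.51 kg; which is which, and which stands where, must be felt by lifting
- bottle_q: white opaque screw-cap bottle: body 48 mm across up to 76 mm high, then a ribbed cap 36 mm across, 106 mm tall in all; origin: centre of its underside, z up. Starts upright in one of the rack's wells. The two look alike, but one weighs 0.10 to 0.17 kg, the other 0.35 to 0.51 kg; which is which, and which stands where, must be felt by lifting
- boat: white square weighing boat, 53 by 53 mm, 14 mm high, fixed on the bench; origin: centre of its underside
- beaker: small glass beaker, 45 mm across, 58 mm tall, loose bystander; origin: centre of its underside
- kitchen_timer: flat white timer, 66 by 66 by 18 mm, loose bystander; origin: centre of its underside
- pen: marker pen, 17 by 135 by 16 mm, loose bystander lying on the bench; origin: centre of its underside
There are look-alikes about, which are no part of the job. What is shaped like the bottle_p but yellow is not meant.

How it is judged:
On the way, in this order (a step that is already met when the one before it is completed fails the run):
1. the keeper bar is swung aside (value of joint keeper above 1.25 rad), for 0.2 s.
2. the lighter bottle is lifted clear of the rack while the heavier one stands in it, loading it with over 2.5 N (((height (world z) of bottle_p above 0.03 m and (height (world z) of bottle_q below 0.013 m and angle between bottle_q's own z axis and vertical below 0.12 rad and (horizontal distance between bottle_q and place_a below 0.008 m or horizontal distance between bottle_q and place_b below 0.008 m)) and contact force between bottle_q and rack above 2.5 N) or (height (world z) of bottle_q above 0.03 m and (height (world z) of bottle_p below 0.013 m and angle between bottle_p's own z axis and vertical below 0.12 rad and (horizontal distance between bottle_p and place_a below 0.008 m or horizontal distance between bottle_p and place_b below 0.008 m)) and contact force between bottle_p and rack above 2.5 N))), for 0.2 s.
3. both bottles stand in the rack again, let go (height (world z) of each of bottle_p, bottle_q below 0.013 m and angle between each of bottle_p, bottle_q's own z axis and vertical below 0.12 rad and (horizontal distance between bottle_p and place_a below 0.008 m or horizontal distance between bottle_p and place_b below 0.008 m) and (horizontal distance between bottle_q and place_a below 0.008 m or horizontal distance between bottle_q and place_b below 0.008 m) and contact force between the fingers and bottle_p below 0.1 N and contact force between the fingers and bottle_q below 0.1 N), for 0.2 s.
At the end, for the whole second after the job is handed in: heavier bottle held still, upright within 0.2 rad, underside 45 to 200 mm above the bench, within 35 mm of the boat's centre, touching only the fingers; the lighter (loading the rack by under 2.5 N) let go on the floor of a rack well, within 8 mm of its centre; keeper over 1.1 rad (((height (world z) of bottle_p between 0.045 and 0.2 m and horizontal distance between bottle_p and boat below 0.035 m and angle between bottle_p's own z axis and vertical below 0.2 rad and linear speed of bottle_p below 0.03 m/s and contact force between the fingers and bottle_p above 1 N and contact force between bottle_p and rack below 0.1 N and contact force between bottle_p and boat below 0.1 N and (height (world z) of bottle_q below 0.013 m and angle between bottle_q's own z axis and vertical below 0.12 rad and (horizontal distance between bottle_q and place_a below 0.008 m or horizontal distance between bottle_q and place_b below 0.008 m)) and contact force between the fingers and bottle_q below 0.1 N and contact force between bottle_q and rack below 2.5 N) or (height (world z) of bottle_q between 0.045 and 0.2 m and horizontal distance between bottle_q and boat below 0.035 m and angle between bottle_q's own z axis and vertical below 0.2 rad and linear speed of bottle_q below 0.03 m/s and contact force between the fingers and bottle_q above 1 N and contact force between bottle_q and rack below 0.1 N and contact force between bottle_q and boat below 0.1 N and (height (world z) of bottle_p below 0.013 m and angle between bottle_p's own z axis and vertical below 0.12 rad and (horizontal distance between bottle_p and place_a below 0.008 m or horizontal distance between bottle_p and place_b below 0.008 m)) and contact force between the fingers and bottle_p below 0.1 N and contact force between bottle_p and rack below 2.5 N)) and value of joint keeper above 1.1 rad); the arm keeps its last pose, push and grip.
It fails at once if a bottle is tipped over (more than 0.6 rad) (angle between any of bottle_p, bottle_q's own z axis and vertical above 0.6 rad).
It fails at once if the beaker, timer or pen is moved by more than 25 mm (distance of any of beaker, kitchen_timer, pen from where it was at the start of the episode above 0.025 m).
It also fails if it takes over 72 s, if anything falls off the work surface, if the arm or the gripper's body presses on something with over 40 N, if the wrist force passes 120 N, or if a joint passes its speed limit or range.

### The arm

A 6-joint arm with a two-finger parallel gripper is mounted at the origin on the work surface; the furniture and walls round the work are solid. World frame = base frame: x ahead of the robot, y to its left, z up, the work surface at z = 0. Lengths are in m, angles in rad, forces in N, time in s.
With the tool pointing down it reaches from about 0.3 to 0.875 m from the base axis. Payload 6.4 kg.
Tool frame: the origin (TCP) lies at the centre of the arm's flange, where the gripper is bolted on; the fingertips stand 173 mm ahead of it and the grasp point (between the pads) lies 155 mm ahead of it (ctrl.pinch_z is the distance from the TCP to the grasp point, in m); z points along the fingers, y is the direction in which the jaws open and shut (so a half turn about z gives the same grasp; the last joint's range is limited). The gripper opens to 85 mm and grips with 20 to 120 N. Pads are 22 mm wide; open, the fingers measure 114 mm over their backs; the gripper's body (76 mm by 85 mm) begins 54 mm behind the grasp point. The pads swing forward as they close: fully open they stand 13 mm farther back than shut.
Start: joints at [-1.31, 0.181, 1.607, -0, 1.354, -0.206], TCP at [0.259, -0.513, 0.405] pointing down, gripper open.
Joint ranges: [-2.99, 2.99], [-0.89, 2.07], [0.3, 2.58], [-1.14, 4.28], [0, 2.63], [-3.12, 3.12]. Speed limits (rad/s): [2.57, 2.57, 3.01, 3.14, 3.14, 3.14].

### API

Orientations are given as a unit quaternion [w, x, y, z].
In Python, from bench import ctrl gives the robot as it stands.
- The arm moves only by the tool drive_tool, never from a script. Its argument "commands" is a list that holds one entry, the list of rows, each a list of 7 numbers: the shift along the tool's x, y, z in units of 50 mm (1.0 is 50 mm), then the turn, a rotation vector about the tool's x, y, z in units of 8 degrees (1.0 is 8 degrees), then the closure in counts, from 0 (fully open) to 255 (shut). A call has 1 to 10 rows; each row shifts and turns the commanded pose from where the row before left it, along the tool's axes as they then stand; what a row does not reach is not made up. A row lasts 1/10 s, in which the tool goes at most 50 mm and 8.59 degrees, less where a joint would pass 70% of its speed; a pose out of reach is approached as far as the arm can. A call is refused whole if a number of a shift passes 1 or a number of a turn 1, either way. A call with a gripper value outside its range is refused whole. The fingers move at their own pace and stop on an object; the grip force is fixed at half the most. Time passes only in rows, so rows that do not move let the fingers close. It gives the time, the measured TCP pose, the force and the opening at its end, in the units of the state.
- ctrl.get_obs(): the state, without advancing time (a new reading comes with each control period).
- ctrl.camera(name): name is "scene" or "top"; returns a dict with "pixels" (420x560x3 uint8, red, green, blue), "depth" (420x560 float32, m along the optical axis (not along the pixel's ray), 0 where there is no reading), "intrinsics" (3x3 intrinsics, pixels), "k1" (the pictures are not rectified: a ray, as slopes to the right and down, at radius r is drawn at 1 + k1 r^2 times it, then the intrinsics apply), "R" (3x3) and "t" (3): a world point X has camera coordinates R X + t. Camera axes: x right, y down, z forward; pixel columns grow to the right and rows downward; lengths in m; the calibration is good to about 2 mm. A picture is of the moment at which its call begins.
- ctrl.hand_in(): hands the job in, once; it reports no verdict.
The state is a dict: "time_s": time; "q": joint angles; "dq": joint speeds; "joint_efforts": joint torques, N m; "eef_pos": TCP position; "eef_rot": TCP orientation; "wrist_force": force on the tool from outside, world axes, zero at the start; "torque": the same for the moment, N m; "opening": opening from 0.0 (shut) to 1.0 (fully open).
Only numpy, scipy, OpenCV 4.12 (cv2) and the standard library are available. Lean on these libraries where they do the work, as an engineer would, in place of code of your own. Each camera call takes 0.05 s, during which the arm holds its last target. There are 200 camera calls.

## Working session

There is one attempt and no reset: what is moved stays moved. The work goes in short steps, Python scripts to look and compute and a tool call to move; the robot and the scene stay as the last step left them, time stands still between calls to the robot, and variables do not carry over. Pictures are saved under pics/ and viewed, about 8 in all and at most 12, crops included, and the job is handed in when it is done.

Besides the shell and the picture viewer there is one more tool, called after ">>>" as name([rows], argument=value, ...), one row to a line, values as JSON. drive_tool: Moves the arm, as the interface text tells. Its arguments: {"type":"object","properties":{"commands":{"type":"array","items":{"type":"array","items":{"type":"array","items":{"type":"number"}}}}},"required":["commands"]}

```bash
mkdir -p pics
cat > h.py <<'E'
import numpy as np, cv2
from bench import ctrl
def snap(name,fn):
    c=ctrl.camera(name); np.savez(f'{name}.npz',**c); cv2.imwrite('pics/'+fn,c['pixels'][:,:,::-1]); return c
def world(c,u=None,v=None):
    K=c['intrinsics'];h,w=c['depth'].shape
    U,V=np.meshgrid(np.arange(w),np.arange(h))
    n=cv2.undistortPoints(np.stack([U,V],-1).reshape(-1,1,2).astype(float),K,np.array([float(c['k1']),0,0,0])).reshape(h,w,2)
    d=c['depth'][...,None]; P=np.concatenate([n*d,d],-1)
    return (P-c['t'])@c['R']
E
python3 - <<'E'
from h import *
a=snap('top','top1.png');b=snap('scene','scene1.png')
o=ctrl.get_obs();print(o); print(b['t'],-a['R'].T@a['t'],-b['R'].T@b['t'],ctrl.pinch_z)
E
```

```text
{'time_s': 0.1, 'q': array([-1.31032157e+00,  1.81493540e-01,  1.60790491e+00, -5.70518148e-06,
        1.35380107e+00, -2.06279903e-01]), 'dq': array([-3.07415858e-04, -1.59701748e-03, -9.20969200e-04,  7.61720648e-04,
        6.45052102e-05,  1.24519527e-03]), 'joint_efforts': array([ 5.23133403e-04, -4.45874906e+01, -3.52241457e+01, -3.46865554e-04,
        4.10126915e-03, -1.33298028e-05]), 'eef_pos': array([ 0.25871062, -0.5132597 ,  0.40386045]), 'eef_rot': array([-8.03062942e-04,  9.72890432e-01,  2.31265133e-01, -2.45524881e-05]), 'wrist_force': array([-0.03887378,  0.1108982 ,  0.49393322]), 'torque': array([-0.0117022 , -0.02669057, -0.03929938]), 'opening': 0.9962882886005888}
[0.47697021 0.31066195 0.78258795] [ 0.35185246 -0.01423958  1.07859415] [0.25246698 0.51134074 0.78182249] 0.1547
```

View pics/top1.png

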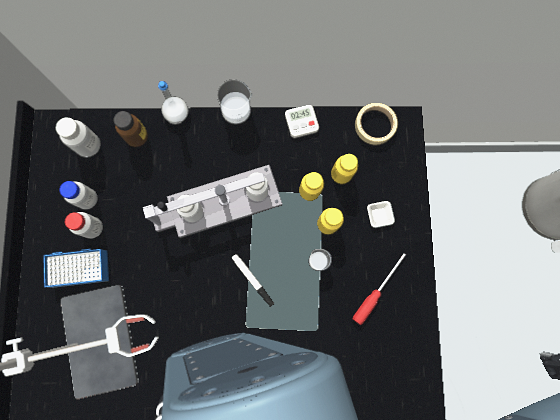

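View pics/scene1.png

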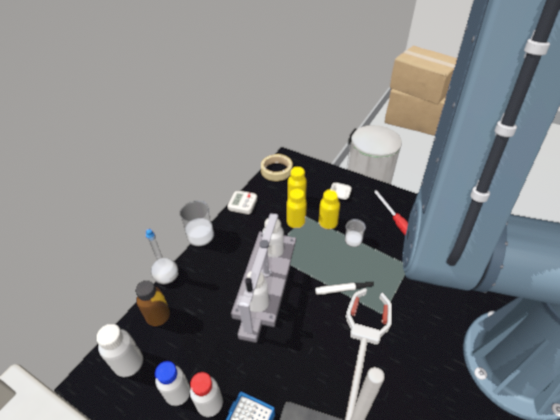

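The top view shows the rack with its tab and knob end at left (150,212), the post at (222,195), and white caps at about (188,207) and (257,184). The boat is at (380,215), the beaker (319,260), the timer (302,121) and the pen (252,280). Look-alikes are three yellow bottles at (312,185), (345,168) and (330,220), plus white, blue-cap and red-cap bottles at far left outside the rack. The bottles meant are the two white ones in the rack under the bar.

Run:
```python
from h import *
a=dict(np.load('top.npz'));W=world(a)
px=a['pixels']
for n,u,v in [('boat',380,215),('beaker',319,260),('timer',302,121),('pen',252,280),('post',222,193),('knob',150,211),('cap1',188,207),('cap2',257,184),('y1',312,180),('y2',346,162),('y3',331,215)]:
    print(n,W[v,u].round(3))
s=W[150:250,130:300].reshape(-1,3)
def rect(lo,hi,u0=130,u1=292,v0=150,v1=250):
    m=np.zeros(W.shape[:2],np.uint8);m[v0:v1,u0:u1]=1
    m&=((W[...,2]>lo)&(W[...,2]<hi)).astype(np.uint8)
    p=W[m>0][:,:2].astype(np.float32); return p
for lo,hi in [(.014,.026),(.112,.128),(.128,.135),(.135,.170)]:
    p=rect(lo,hi); print(lo,hi,len(p),cv2.minAreaRect(p),p.mean(0))
    if lo>.12: print(np.c_[p,].round(3)[:30].tolist())
c=px[140:260,120:300,::-1]; cv2.imwrite('pics/crop1.png',cv2.resize(c,None,fx=4.4,fy=4.4,interpolation=cv2.INTER_CUBIC))
```

```text
boat [ 0.519 -0.271  0.001]
beaker [ 0.42  -0.129  0.016]
timer [ 0.736 -0.1    0.019]
pen [0.38  0.017 0.016]
post [0.548 0.071 0.129]
knob [0.513 0.211 0.132]
cap1 [0.524 0.141 0.11 ]
cap2 [ 0.352 -0.014  1.079]
y1 [ 0.577 -0.11   0.107]
y2 [ 0.615 -0.182  0.104]
y3 [ 0.504 -0.146  0.106]
0.014 0.026 3041 ((0.5488513112068176, 0.09783767908811569), (0.09515926986932755, 0.2804338037967682), 17.171796798706055) [0.54468775 0.08333371]
0.112 0.128 1004 ((0.5453552603721619, 0.10565419495105743), (0.03224921226501465, 0.2453545778989792), 17.313291549682617) [0.5477621  0.09698171]
0.128 0.135 196 ((0.5456347465515137, 0.11312397569417953), (0.023769093677401543, 0.232458233833313), 17.34145164489746) [0.530413  0.1582803]
[[0.5740000009536743, 0.017999999225139618], [0.5730000138282776, -0.0], [0.5640000104904175, 0.08100000023841858], [0.5640000104904175, 0.07900000363588333], [0.5640000104904175, 0.07699999958276749], [0.5630000233650208, 0.07500000298023224], [0.5619999766349792, 0.08299999684095383], [0.5619999766349792, 0.08100000023841858], [0.5619999766349792, 0.07900000363588
[... 1630 characters left out ...]
99999356269836], [0.5210000276565552, 0.1860000044107437], [0.5220000147819519, 0.18400000035762787], [0.5220000147819519, 0.18299999833106995], [0.5220000147819519, 0.1809999942779541], [0.5230000019073486, 0.18000000715255737], [0.5199999809265137, 0.19200000166893005], [0.5199999809265137, 0.1899999976158142], [0.5199999809265137, 0.18799999356269836], [0.5199999809265137, 0.18700000643730164], [0.5189999938011169, 0.18299999833106995], [0.5199999809265137, 0.18199999630451202], [0.5189999938011169, 0.18000000715255737], [0.5210000276565552, 0.18000000715255737], [0.5220000147819519, 0.18000000715255737], [0.5180000066757202, 0.19200000166893005], [0.5180000066757202, 0.1899999976158142]]
```

View pics/crop1.png

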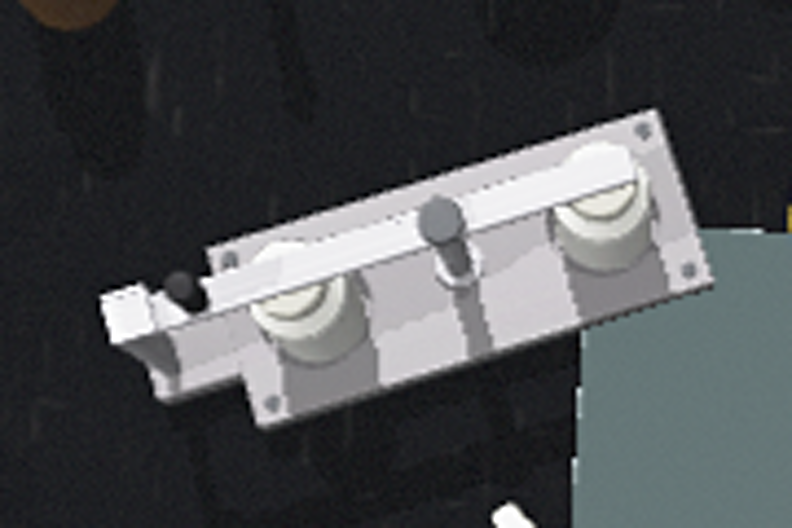

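Crop: the white bottles are at (320,300) and (605,205) in the crop, both under the bar, with the knob at (185,290) next to the catch. This matches the description; the yellow ones and the free-standing ones do not. I'll turn the tool so its axes line up with the rack's (x = rack +y, y = rack +x).

>>> drive_tool([
  [[0,0,0,0,0,-1,0],[0,0,0,0,0,-1,0],[0,0,0,0,0,-1,0],[0,0,0,0,0,-1,0],[0,0,0,0,0,-1,0],[0,0,0,0,0,-1,0],[0,0,0,0,0,-1,0],[0,0,0,0,0,-1,0],[0,0,0,0,0,-1,0],[0,0,0,0,0,-1,0]],
])

```text
time_s: 1.1
eef_pos: [0.2588, -0.5133, 0.4041]
eef_rot: [-0.0, 0.594, 0.804, 0.0]
wrist_force: [0.7, 0.2, 0.1]
opening: 1.002
```

```bash
cat >> h.py <<'E'
from scipy.spatial.transform import Rotation as R
def go(p,yaw=None):
    """offset from present pinch to p=(x,y,z), in tool axes and units of 50 mm"""
    o=ctrl.get_obs();M=R.from_quat(o['eef_rot'],scalar_first=True).as_matrix()
    g=o['eef_pos']+M[:,2]*ctrl.pinch_z
    print('t',round(o['time_s'],2),'pinch',g.round(4),'toolx deg',np.degrees(np.arctan2(M[1,0],M[0,0])).round(2),'tilt',np.degrees(np.arccos(-M[2,2])).round(2),'F',o['wrist_force'].round(2),'open',round(o['opening'],3))
    if p is not None: print('units',(M.T@(np.array(p)-g)/.05).round(3))
E
python3 - <<'E'
from h import *
a=dict(np.load('top.npz'));W=world(a)
for n,u0,u1,v0,v1 in [('clamp',105,160,310,365),('stand',0,40,335,375),('boat',365,397,200,230)]:
    p=W[v0:v1,u0:u1].reshape(-1,3);p=p[p[:,2]<1]; print(n,np.percentile(p,[2,50,98],axis=0).round(3).tolist())
    if n=='boat': q=p[(p[:,2]>.007)&(p[:,2]<.02)]; print(cv2.minAreaRect(q[:,:2].astype(np.float32)))
# post top & knob top
U=np.arange(560)
p=W[180:206,205:240].reshape(-1,3); print('post z',np.percentile(p[:,2],[50,90,98]))
t=p[p[:,2]>.127]; print(cv2.minEnclosingCircle(t[:,:2].astype(np.float32)))
p=W[195:220,150:175].reshape(-1,3); t=p[(p[:,2]>.155)&(p[:,2]<.17)]; print('knob',len(t),t.mean(0),t[:,:2].min(0),t[:,:2].max(0))
go((.519,.186,.25))
E
```

```text
clamp [[0.213, 0.174, -0.004], [0.273, 0.247, 0.012], [0.32, 0.323, 0.267]]
stand [[0.196, 0.357, -0.003], [0.255, 0.398, 0.248], [0.285, 0.521, 0.31]]
boat [[0.488, -0.307, -0.004], [0.52, -0.271, 0.002], [0.554, -0.237, 0.015]]
((0.5209304094314575, -0.26798567175865173), (0.0529387965798378, 0.05329573526978493), 9.163863182067871)
post z [0.02253051 0.12733012 0.13136058]
((0.45783960819244385, 0.03347741812467575), 0.11633333563804626)
knob 40 [0.52000325 0.18611293 0.15899259] [0.51380377 0.18027767] [0.52596285 0.1924259 ]
t 1.1 pinch [ 0.2587 -0.5132  0.2494] toolx deg 107.08 tilt 0.06 F [0.71 0.2  0.08] open 1.002
units [1.1838e+01 9.0830e+00 1.0000e-03]
```

>>> drive_tool([
  [[0.7,0.54,0,0,0,0,0],[0.7,0.54,0,0,0,0,0],[0.7,0.54,0,0,0,0,0],[0.7,0.54,0,0,0,0,0],[0.7,0.54,0,0,0,0,0],[0.7,0.54,0,0,0,0,0],[0.7,0.54,0,0,0,0,0],[0.7,0.54,0,0,0,0,0],[0.7,0.54,0,0,0,0,0],[0.7,0.54,0,0,0,0,0]],
])

```text
time_s: 2.1
eef_pos: [0.4166, -0.0987, 0.4046]
eef_rot: [0.0, 0.597, 0.802, 0.0]
wrist_force: [-0.1, -0.1, -0.5]
opening: 0.999
```

>>> drive_tool([
  [[0.7,0.54,0,0,0,0,100],[0.7,0.54,0,0,0,0,100],[0.7,0.54,0,0,0,0,100],[0.7,0.54,0,0,0,0,100],[0.7,0.54,0,0,0,0,100],[0.7,0.54,0,0,0,0,100],[0,0,0,0,0,0,100]],
])

```text
time_s: 2.8
eef_pos: [0.5116, 0.1514, 0.4042]
eef_rot: [-0.001, 0.595, 0.804, 0.001]
wrist_force: [-0.6, -1.4, -0.1]
opening: 0.606
```

Run:
```python
from h import *
go((.520,.1861,.152))
print(ctrl.get_obs()['q'])
```

```text
t 2.8 pinch [0.5116 0.1516 0.2495] toolx deg 107.03 tilt 0.09 F [-0.65 -1.37 -0.15] open 0.606
units [0.607 0.362 1.951]
[ 6.45783276e-02  8.85492755e-02  1.71153397e+00  1.64981898e-03
  1.34164593e+00 -2.33015621e-01]
```

>>> drive_tool([
  [[0.61,0.36,0,0,0,0,100],[0,0,0.65,0,0,0,100],[0,0,0.65,0,0,0,100],[0,0,0.65,0,0,0,100],[0,0,0,0,0,0,100]],
])

```text
time_s: 3.3
eef_pos: [0.5172, 0.1809, 0.3022]
eef_rot: [-0.004, 0.597, 0.802, -0.004]
wrist_force: [-0.0, 0.1, -0.0]
opening: 0.61
```

Run:
```python
from h import *
go((.520,.1861,.152))
```

```text
t 3.3 pinch [0.5156 0.1807 0.1475] toolx deg 106.73 tilt 0.59 F [-0.    0.11 -0.01] open 0.61
units [ 0.078  0.114 -0.091]
```

>>> drive_tool([
  [[0,0,0,0,0,0,100],[0,0,0,0,0,0,100]],
])

```text
time_s: 3.5
eef_pos: [0.5204, 0.1815, 0.3093]
eef_rot: [0.001, 0.597, 0.802, 0.001]
wrist_force: [1.1, -0.1, 0.3]
opening: 0.606
```

Run:
```python
from h import *
go((.520,.1861,.152))
```

```text
t 3.5 pinch [0.5209 0.1815 0.1546] toolx deg 106.72 tilt 0.18 F [ 1.09 -0.11  0.31] open 0.606
units [0.093 0.009 0.051]
```

>>> drive_tool([
  [[0.09,0,0.04,0,0,0,255],[0,0,0,0,0,0,255],[0,0,0,0,0,0,255],[0,0,0,0,0,0,255],[0,0,0,0,0,0,255]],
])

```text
time_s: 4.0
eef_pos: [0.5186, 0.1862, 0.3063]
eef_rot: [0.0, 0.597, 0.803, 0.001]
wrist_force: [-1.4, 1.8, 5.8]
opening: 0.145
```

Run:
```python
from h import *
go((.520,.1861,.152))
# arc rows: rotate bar phi about pivot, tool fixed orientation; 8 steps to 90deg
ph=np.radians(np.arange(0,91,7.5)); p=2.3*np.c_[np.cos(ph),-np.sin(ph)]
print(np.diff(p,axis=0).round(3).tolist())
```

```text
t 4.0 pinch [0.5189 0.1863 0.1516] toolx deg 106.75 tilt 0.1 F [-1.42  1.76  5.76] open 0.145
units [-0.01   0.021 -0.008]
[[-0.02, -0.3], [-0.059, -0.295], [-0.097, -0.285], [-0.133, -0.27], [-0.167, -0.25], [-0.198, -0.226], [-0.226, -0.198], [-0.25, -0.167], [-0.27, -0.133], [-0.285, -0.097], [-0.295, -0.059], [-0.3, -0.02]]
```

>>> drive_tool([
  [[-0.02,-0.3,0,0,0,0,255],[-0.059,-0.295,0,0,0,0,255],[-0.097,-0.285,0,0,0,0,255],[-0.133,-0.27,0,0,0,0,255],[-0.167,-0.25,0,0,0,0,255],[-0.198,-0.226,0,0,0,0,255],[0,0,0,0,0,0,255]],
])

```text
time_s: 4.7
eef_pos: [0.4499, 0.1291, 0.3062]
eef_rot: [0.001, 0.597, 0.802, 0.0]
wrist_force: [-1.9, -1.2, 7.6]
opening: 0.141
```

Run:
```python
from h import *
s=.2957;c=.9553; piv=np.array([.520,.1861])-.115*np.array([-s,c]); print(piv)
e=piv-.115*np.array([c,s]);print(e)
go((*e,.152))
```

```text
[0.5540055 0.0762405]
[0.444146 0.042235]
t 4.7 pinch [0.4501 0.129  0.1515] toolx deg 106.69 tilt 0.08 F [-1.89 -1.17  7.56] open 0.141
units [-1.628 -0.612 -0.008]
```

>>> drive_tool([
  [[-0.226,-0.198,0,0,0,0,255],[-0.25,-0.167,0,0,0,0,255],[-0.27,-0.133,0,0,0,0,255],[-0.285,-0.097,0,0,0,0,255],[-0.295,-0.04,0,0,0,0,255],[-0.3,0.0,0,0,0,0,255],[0,0,0,0,0,0,255],[0,0,0,0,0,0,255]],
])

```text
time_s: 5.5
eef_pos: [0.444, 0.0428, 0.3063]
eef_rot: [0.001, 0.597, 0.802, 0.001]
wrist_force: [1.8, 1.9, 7.1]
opening: 0.142
```

Run:
```python
from h import *
go((.4441,.0422,.152))
```

```text
t 5.5 pinch [0.4445 0.0428 0.1516] toolx deg 106.72 tilt 0.18 F [1.75 1.94 7.13] open 0.142
units [-0.01  -0.012 -0.007]
```

>>> drive_tool([
  [[0,0,0,0,0,0,100],[0,0,0,0,0,0,100],[0,0,0,0,0,0,100],[0,0,-0.8,0,0,0,60],[0,0,-0.8,0,0,0,0],[0,0,-0.6,0,0,0,0],[-0.9,0,0,0,0,0,0],[-0.9,0,0,0,0,0,0],[-0.9,0,0,0,0,0,0],[-0.9,0,0,0,0,0,0]],
])

```text
time_s: 6.5
eef_pos: [0.495, -0.1307, 0.415]
eef_rot: [-0.0, 0.596, 0.803, -0.0]
wrist_force: [0.8, -0.4, 0.1]
opening: 1.001
```

Run:
```python
from h import *
a=snap('top','top2.png');W=world(a)
go((.576,.005,.25))
cv2.imwrite('pics/crop2.png',cv2.resize(a['pixels'][130:270,120:340,::-1],None,fx=3.6,fy=3.6,interpolation=cv2.INTER_CUBIC))
```

```text
t 6.55 pinch [ 0.4965 -0.1369  0.2604] toolx deg 106.55 tilt 0.25 F [-1.1  -5.49  0.37] open 0.999
units [2.269 2.333 0.197]
```

View pics/crop2.png

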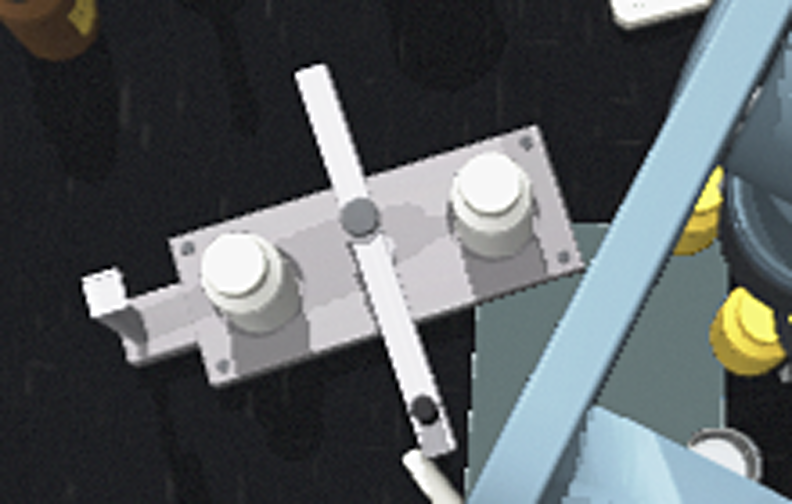

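The bar now stands square across the rack, with its knob at crop (425,408). Both caps are free, at crop (235,262) and (490,185). I'll measure the caps.

Run:
```python
from h import *
a=dict(np.load('top.npz'));W=world(a)
o=np.array([.554,.0762]);Y=np.array([-.2925,.9563])
for n,u,v in [('b',235,262),('a',490,185)]:
    u=int(120+u/3.6);v=int(130+v/3.6)
    p=W[v-15:v+15,u-15:u+15].reshape(-1,3);p=p[(p[:,2]>.107)&(p[:,2]<.117)]
    m=cv2.minEnclosingCircle(p[:,:2].astype(np.float32)); print(n,len(p),m,p.mean(0))
    print('guess well',o+(.075 if n=='b' else -.075)*Y)
    if n=='a': ca=m[0]
go((*ca,.22)); go((*ca,.066))
```

```text
b 232 ((0.5329922437667847, 0.14819882810115814), 0.01762162521481514) [0.53203949 0.14809546 0.11194203]
guess well [0.5320625 0.1479225]
a 224 ((0.576556921005249, 0.004936955403536558), 0.01785820722579956) [0.57612302 0.00476829 0.11215923]
guess well [0.5759375 0.0044775]
t 6.55 pinch [ 0.4965 -0.1369  0.2604] toolx deg 106.55 tilt 0.25 F [-1.1  -5.49  0.37] open 0.999
units [2.267 2.344 0.797]
t 6.55 pinch [ 0.4965 -0.1369  0.2604] toolx deg 106.55 tilt 0.25 F [-1.1  -5.49  0.37] open 0.999
units [2.28  2.345 3.877]
```

>>> drive_tool([
  [[0.58,0.58,0,0,0,0,0],[0.58,0.58,0,0,0,0,0],[0.58,0.58,0,0,0,0,0],[0.58,0.58,0,0,0,0,0],[0,0,0.4,0,0,0,0],[0,0,0,0,0,0,0],[0,0,0,0,0,0,0]],
])

```text
time_s: 7.25
eef_pos: [0.5722, 0.0154, 0.3945]
eef_rot: [-0.001, 0.597, 0.803, -0.001]
wrist_force: [-0.2, -0.1, 0.4]
opening: 0.995
```

Run:
```python
from h import *
go((.5763,.0048,.066))
```

```text
t 7.25 pinch [0.5719 0.0154 0.2398] toolx deg 106.75 tilt 0.14 F [-0.24 -0.15  0.41] open 0.995
units [-0.232  0.032  3.475]
```

>>> drive_tool([
  [[-0.23,0.03,0.4,0,0,0,0],[0,0,0.8,0,0,0,0],[0,0,0.5,0,0,0,0],[0,0,0,0,0,0,0],[0,0,0,0,0,0,0]],
])

```text
time_s: 7.75
eef_pos: [0.5776, 0.004, 0.3113]
eef_rot: [0.0, 0.597, 0.802, 0.0]
wrist_force: [0.4, 0.4, 1.0]
opening: 1.0
```

Run:
```python
from h import *
go((.5763,.0048,.066))
```

```text
t 7.75 pinch [0.5777 0.004  0.1566] toolx deg 106.68 tilt 0.02 F [0.38 0.37 0.98] open 1.0
units [ 0.024 -0.022  1.811]
```

>>> drive_tool([
  [[0.02,-0.02,0.5,0,0,0,0],[0,0,0.5,0,0,0,0],[0,0,0.5,0,0,0,0],[0,0,0.28,0,0,0,0],[0,0,0,0,0,0,0],[0,0,0,0,0,0,0]],
])

```text
time_s: 8.35
eef_pos: [0.577, 0.0052, 0.2228]
eef_rot: [0.001, 0.597, 0.802, 0.0]
wrist_force: [-0.5, 0.4, 0.7]
opening: 1.0
```

>>> drive_tool([
  [[0,0,0,0,0,0,255],[0,0,0,0,0,0,255],[0,0,0,0,0,0,255],[0,0,0,0,0,0,255],[0,0,0,0,0,0,255]],
])

```text
time_s: 8.85
eef_pos: [0.5766, 0.0054, 0.2226]
eef_rot: [0.001, 0.597, 0.803, 0.0]
wrist_force: [-2.0, -0.0, 6.8]
opening: 0.543
```

Run:
```python
from h import *
go((.5763,.0048,.066))
```

```text
t 8.85 pinch [0.5769 0.0053 0.0679] toolx deg 106.75 tilt 0.09 F [-2.03 -0.05  6.76] open 0.543
units [-0.006 -0.014  0.038]
```

>>> drive_tool([
  [[0,0,-0.3,0,0,0,255],[0,0,-0.3,0,0,0,255],[0,0,-0.3,0,0,0,255],[0,0,-0.3,0,0,0,255],[0,0,0,0,0,0,255],[0,0,0,0,0,0,255],[0,0,0,0,0,0,255],[0,0,0,0,0,0,255],[0,0,0,0,0,0,255]],
])

```text
time_s: 9.75
eef_pos: [0.5759, 0.0055, 0.2804]
eef_rot: [-0.001, 0.597, 0.803, -0.0]
wrist_force: [-0.3, 0.1, -4.5]
opening: 0.547
```

Run:
```python
from h import *
go((.5766,.0054,.0679))
for i in range(4): ctrl.camera('top'); print(ctrl.get_obs()['wrist_force'].round(2))
```

```text
t 9.75 pinch [0.5757 0.0055 0.1257] toolx deg 106.74 tilt 0.08 F [-0.29  0.12 -4.52] open 0.547
units [-0.008  0.018  1.156]
[-0.06 -0.2  -4.18]
[ 0.29  0.45 -4.08]
[ 0.46 -0.26 -3.75]
[-0.86 -0.31 -3.9 ]
```

About 4 N of weight: this is the heavier bottle (well a). I'll put it back straight down.

>>> drive_tool([
  [[0,0,0.4,0,0,0,255],[0,0,0.4,0,0,0,255],[0,0,0.25,0,0,0,255],[0,0,0.1,0,0,0,255],[0,0,0,0,0,0,255],[0,0,0,0,0,0,255],[0,0,0,0,0,0,255]],
])

```text
time_s: 10.65
eef_pos: [0.5765, 0.0054, 0.2243]
eef_rot: [0.001, 0.597, 0.803, 0.0]
wrist_force: [0.7, 0.5, -4.2]
opening: 0.552
```

Run:
```python
from h import *
go((.5766,.0054,.0679))
```

```text
t 10.65 pinch [0.5768 0.0054 0.0696] toolx deg 106.75 tilt 0.08 F [ 0.74  0.53 -4.19] open 0.552
units [ 0.001 -0.003  0.034]
```

>>> drive_tool([
  [[0,0,0.04,0,0,0,255],[0,0,0.02,0,0,0,255],[0,0,0,0,0,0,255]],
])

```text
time_s: 10.95
eef_pos: [0.5767, 0.0054, 0.2226]
eef_rot: [0.001, 0.597, 0.803, 0.0]
wrist_force: [-5.1, 0.9, 9.3]
opening: 0.543
```

>>> drive_tool([
  [[0,0,0,0,0,0,0],[0,0,0,0,0,0,0],[0,0,0,0,0,0,0],[0,0,0,0,0,0,0],[0,0,-0.4,0,0,0,0],[0,0,-0.7,0,0,0,0],[0,0,-0.9,0,0,0,0],[0,0,-0.9,0,0,0,0],[0,0,-0.7,0,0,0,0]],
])

```text
time_s: 11.85
eef_pos: [0.5763, 0.0055, 0.4037]
eef_rot: [0.001, 0.597, 0.803, 0.001]
wrist_force: [0.5, -0.3, 0.3]
opening: 1.0
```

Run:
```python
from h import *
go((.5325,.1481,.25))
```

```text
t 11.85 pinch [0.5768 0.0054 0.249 ] toolx deg 106.75 tilt 0.16 F [ 0.5  -0.31  0.29] open 1.0
units [ 2.988 -0.025 -0.024]
```

Now over to the other bottle (well b).

>>> drive_tool([
  [[0.75,0,0,0,0,0,0],[0.75,0,0,0,0,0,0],[0.75,0,0,0,0,0,0],[0.74,-0.03,0,0,0,0,0],[0,0,0.5,0,0,0,0],[0,0,0.8,0,0,0,0],[0,0,0.5,0,0,0,0],[0,0,0,0,0,0,0],[0,0,0,0,0,0,0]],
])

```text
time_s: 12.75
eef_pos: [0.5318, 0.1482, 0.311]
eef_rot: [-0.0, 0.597, 0.803, -0.0]
wrist_force: [0.3, 0.8, 0.4]
opening: 1.001
```

Run:
```python
from h import *
go((.5325,.1481,.066))
```

```text
t 12.75 pinch [0.5318 0.1482 0.1563] toolx deg 106.74 tilt 0.03 F [0.31 0.78 0.45] open 1.001
units [-0.006  0.014  1.806]
```

>>> drive_tool([
  [[0,0.01,0.5,0,0,0,0],[0,0,0.5,0,0,0,0],[0,0,0.5,0,0,0,0],[0,0,0.28,0,0,0,0],[0,0,0,0,0,0,0],[0,0,0,0,0,0,0]],
])

```text
time_s: 13.35
eef_pos: [0.533, 0.1483, 0.2231]
eef_rot: [0.001, 0.597, 0.803, 0.001]
wrist_force: [0.5, -0.3, -0.3]
opening: 1.002
```

>>> drive_tool([
  [[0,0,0,0,0,0,255],[0,0,0,0,0,0,255],[0,0,0,0,0,0,255],[0,0,0,0,0,0,255],[0,0,0,0,0,0,255]],
])

```text
time_s: 13.85
eef_pos: [0.5327, 0.1484, 0.2231]
eef_rot: [0.001, 0.597, 0.803, 0.001]
wrist_force: [-2.0, -0.5, 5.9]
opening: 0.543
```

Run:
```python
from h import *
go((.5325,.1481,.066))
```

```text
t 13.85 pinch [0.5329 0.1484 0.0684] toolx deg 106.75 tilt 0.1 F [-2.04 -0.54  5.93] open 0.543
units [-0.003 -0.01   0.047]
```

>>> drive_tool([
  [[0,0,-0.3,0,0,0,255],[0,0,-0.3,0,0,0,255],[0,0,-0.3,0,0,0,255],[0,0,-0.3,0,0,0,255],[0,0,0,0,0,0,255],[0,0,0,0,0,0,255],[0,0,0,0,0,0,255],[0,0,0,0,0,0,255],[0,0,0,0,0,0,255]],
])

```text
time_s: 14.75
eef_pos: [0.5319, 0.1483, 0.2809]
eef_rot: [-0.001, 0.597, 0.803, -0.0]
wrist_force: [0.3, 0.2, -1.3]
opening: 0.541
```

Run:
```python
from h import *
go((.5325,.1481,.0679))
snap('scene','scene2.png')
for i in range(3): ctrl.camera('top'); print(ctrl.get_obs()['wrist_force'].round(2))
```

```text
t 14.75 pinch [0.5316 0.1483 0.1262] toolx deg 106.74 tilt 0.09 F [ 0.33  0.23 -1.32] open 0.541
units [-0.009  0.017  1.166]
[-0.12  0.98 -0.51]
[-0.35  0.07 -2.14]
[ 0.04  0.02 -1.73]
```

View pics/scene2.png

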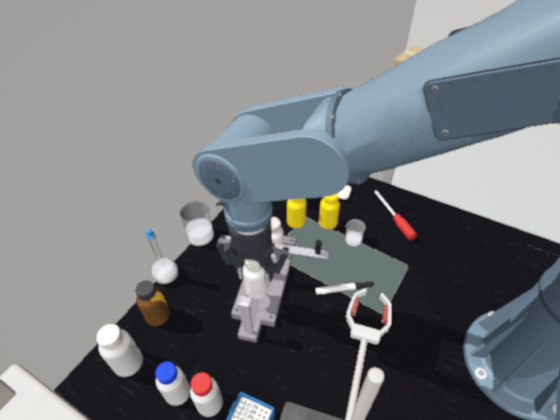

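The bottle is held upright in the gripper at (255,275), clear of the rack, and the bystanders are in place. It weighs about 1.4 N against about 4 N for the other, so b is lighter. Putting it back.

>>> drive_tool([
  [[0,0,0.4,0,0,0,255],[0,0,0.4,0,0,0,255],[0,0,0.26,0,0,0,255],[0,0,0.1,0,0,0,255],[0,0,0.02,0,0,0,255],[0,0,0,0,0,0,255],[0,0,0,0,0,0,255]],
])

```text
time_s: 15.65
eef_pos: [0.5324, 0.1484, 0.2231]
eef_rot: [0.0, 0.597, 0.803, 0.0]
wrist_force: [0.5, -0.7, -0.8]
opening: 0.546
```

Run:
```python
from h import *
go((.5327,.1484,.0680))
```

```text
t 15.65 pinch [0.5326 0.1484 0.0684] toolx deg 106.75 tilt 0.05 F [ 0.49 -0.72 -0.82] open 0.546
units [-0.     0.002  0.008]
```

>>> drive_tool([
  [[0,0,0.02,0,0,0,255],[0,0,0,0,0,0,255],[0,0,0,0,0,0,0],[0,0,0,0,0,0,0],[0,0,0,0,0,0,0],[0,0,0,0,0,0,0],[0,0,-0.4,0,0,0,0],[0,0,-0.7,0,0,0,0],[0,0,-0.9,0,0,0,0],[0,0,-0.9,0,0,0,0]],
])

```text
time_s: 16.65
eef_pos: [0.5318, 0.1483, 0.3676]
eef_rot: [-0.001, 0.597, 0.803, -0.0]
wrist_force: [1.5, -0.1, -0.9]
opening: 0.997
```

>>> drive_tool([
  [[0,0,-0.7,0,0,0,0],[-0.75,0,0,0,0,0,0],[-0.75,0,0,0,0,0,0],[-0.75,0,0,0,0,0,0],[-0.74,0.02,0,0,0,0,0],[0,0,0.5,0,0,0,0],[0,0,0.8,0,0,0,0],[0,0,0.5,0,0,0,0],[0,0,0,0,0,0,0],[0,0,0,0,0,0,0]],
])

```text
time_s: 17.65
eef_pos: [0.5763, 0.0055, 0.3119]
eef_rot: [-0.0, 0.597, 0.803, -0.0]
wrist_force: [0.5, 0.3, -0.3]
opening: 0.999
```

Run:
```python
from h import *
a=snap('top','top3.png');W=world(a)
p=W[185:230,165:215].reshape(-1,3);p=p[(p[:,2]>.105)&(p[:,2]<.118)&(np.hypot(p[:,0]-.532,p[:,1]-.148)<.03)];print('b cap',len(p),p.mean(0))
go((.5766,.0054,.066))
```

```text
b cap 0 [nan nan nan]
t 17.7 pinch [0.5771 0.0054 0.1584] toolx deg 106.75 tilt 0.11 F [ 0.69 -0.58  0.43] open 1.004
units [ 0.005 -0.012  1.849]<stdin>:3: RuntimeWarning: Mean of empty slice.
  ret = um.true_divide(
```

View pics/top3.png

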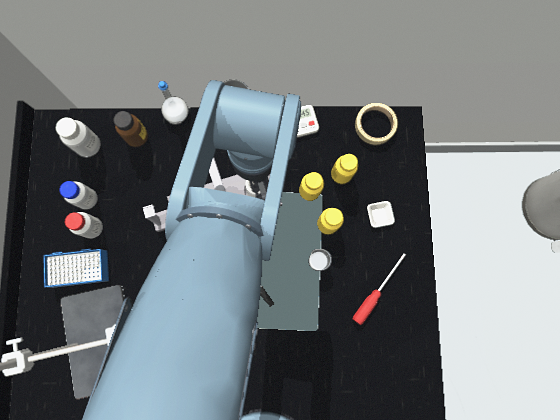

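The arm hides the rack here; the beaker (319,260) and the yellow bottles are untouched. I'll check bottle b numerically from the scene camera before regripping.

Run:
```python
from h import *
c=snap('scene','scene3.png');W=world(c).reshape(-1,3)
for n,x,y in [('b',.5326,.1482),('a',.5766,.0054)]:
    m=(np.hypot(W[:,0]-x,W[:,1]-y)<.03)&(W[:,2]>.1)&(W[:,2]<.125); p=W[m]
    print(n,len(p),p.mean(0) if len(p) else '', np.percentile(p[:,2],[50,95]) if len(p) else '')
```

```text
b 236 [0.53006184 0.15164439 0.10925099] [0.1101447  0.11224597]
a 174 [0.57460193 0.0086537  0.10901535] [0.1099923 0.1122254]
```

Both cap tops are at 112 mm, so both bottles are seated. Regrip the heavy one.

>>> drive_tool([
  [[0,0,0.5,0,0,0,0],[0,0,0.5,0,0,0,0],[0,0,0.5,0,0,0,0],[0,0,0.3,0,0,0,0],[0,0,0,0,0,0,0],[0,0,0,0,0,0,0]],
])

```text
time_s: 18.35
eef_pos: [0.5769, 0.0054, 0.223]
eef_rot: [0.001, 0.597, 0.803, 0.0]
wrist_force: [-0.0, -1.0, 0.3]
opening: 0.997
```

>>> drive_tool([
  [[0,0,0,0,0,0,255],[0,0,0,0,0,0,255],[0,0,0,0,0,0,255],[0,0,0,0,0,0,255],[0,0,0,0,0,0,255]],
])

```text
time_s: 18.85
eef_pos: [0.5767, 0.0054, 0.2231]
eef_rot: [0.001, 0.597, 0.803, 0.0]
wrist_force: [-2.0, 0.4, 5.9]
opening: 0.546
```

>>> drive_tool([
  [[0,0,-0.3,0,0,0,255],[0,0,-0.5,0,0,0,255],[0,0,-0.6,0,0,0,255],[0,0,-0.7,0,0,0,255],[0,0,-0.7,0,0,0,255],[0,0,-0.5,0,0,0,255],[0,0,-0.2,0,0,0,255],[0,0,0,0,0,0,255],[0,0,0,0,0,0,255]],
])

```text
time_s: 19.75
eef_pos: [0.5756, 0.0056, 0.3952]
eef_rot: [-0.001, 0.597, 0.803, -0.001]
wrist_force: [1.3, 0.1, -5.0]
opening: 0.543
```

Run:
```python
from h import *
go((.521,-.268,.165))
```

```text
t 19.75 pinch [0.5752 0.0056 0.2405] toolx deg 106.74 tilt 0.14 F [ 1.32  0.11 -5.03] open 0.543
units [-4.93  -2.612  1.511]
```

>>> drive_tool([
  [[-0.2,-0.1,0,0,0,0,255],[-0.4,-0.21,0,0,0,0,255],[-0.6,-0.32,0,0,0,0,255],[-0.65,-0.34,0,0,0,0,255],[-0.65,-0.34,0,0,0,0,255],[-0.65,-0.34,0,0,0,0,255],[-0.65,-0.34,0,0,0,0,255],[-0.6,-0.32,0,0,0,0,255],[-0.35,-0.2,0,0,0,0,255],[-0.15,-0.1,0,0,0,0,255]],
])

```text
time_s: 20.75
eef_pos: [0.5205, -0.2692, 0.3948]
eef_rot: [-0.001, 0.598, 0.802, -0.0]
wrist_force: [1.0, 0.6, -4.7]
opening: 0.545
```

>>> drive_tool([
  [[0,0,0,0,0,0,255],[0,0,0,0,0,0,255],[0,0,0,0,0,0,255]],
])

```text
time_s: 21.05
eef_pos: [0.522, -0.2656, 0.3964]
eef_rot: [-0.0, 0.596, 0.803, 0.0]
wrist_force: [-0.9, 0.1, -4.1]
opening: 0.543
```

Run:
```python
from h import *
go((.521,-.268,.165))
```

```text
t 21.05 pinch [ 0.522  -0.2655  0.2417] toolx deg 106.82 tilt 0.05 F [-0.88  0.14 -4.13] open 0.543
units [-0.044 -0.033  1.533]
```

>>> drive_tool([
  [[-0.04,-0.03,0.3,0,0,0,255],[0,0,0.4,0,0,0,255],[0,0,0.4,0,0,0,255],[0,0,0.3,0,0,0,255],[0,0,0.13,0,0,0,255],[0,0,0,0,0,0,255],[0,0,0,0,0,0,255],[0,0,0,0,0,0,255],[0,0,0,0,0,0,255],[0,0,0,0,0,0,255]],
])

```text
time_s: 22.05
eef_pos: [0.5211, -0.2692, 0.3209]
eef_rot: [0.001, 0.597, 0.803, -0.0]
wrist_force: [0.2, 0.0, -4.2]
opening: 0.545
```

Run:
```python
from h import *
go((.521,-.268,.165))
a=snap('top','top4.png');W=world(a).reshape(-1,3)
p=W[(W[:,2]>.107)&(W[:,2]<.117)&(np.hypot(W[:,0]-.5326,W[:,1]-.1482)<.03)];print('b cap',len(p),p.mean(0))
c=snap('scene','scene4.png')
cv2.imwrite('pics/both.png',np.hstack([cv2.resize(x['pixels'][80:400,:,::-1][:, k:k+360],(400,355)) for x,k in ((a,110),(c,170))]))
go(None)
```

```text
t 22.05 pinch [ 0.5212 -0.2694  0.1662] toolx deg 106.74 tilt 0.07 F [ 0.22  0.03 -4.21] open 0.545
units [0.028 0.003 0.024]
b cap 236 [0.53215767 0.14814258 0.11198707]
t 22.15 pinch [ 0.5211 -0.2692  0.1659] toolx deg 106.74 tilt 0.04 F [ 0.2   0.05 -4.05] open 0.543
```

View pics/both.png

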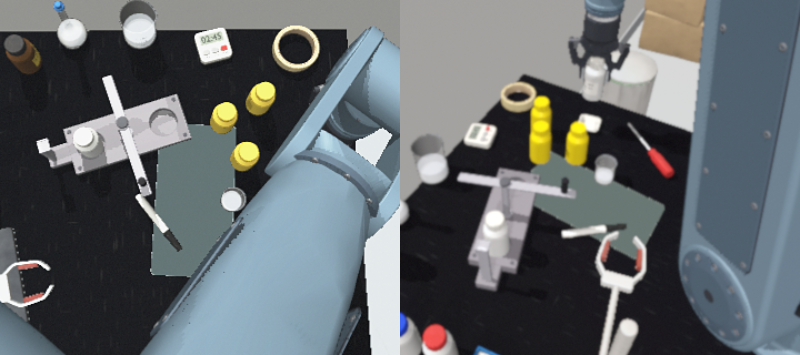

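The heavier bottle hangs upright in the gripper over the boat (right panel, 593,80). The lighter one stands in well b (left, 87,142), the bar is square, and the timer, beaker and pen are in place.

```bash
python3 -c "from bench import ctrl; print(ctrl.hand_in())"
```

```text
the job is handed in; nothing more can be done
None
```

The job is handed in at about 22 s, with the heavier bottle held over the weighing boat and the lighter one back in the rack. `hand_in()` gives no verdict, so the result rests on my own checks.

- **Keeper bar:** I pinched the knob and swung the bar until it stood square across the rack, at about 1.57 rad.
- **Weighing:** I lifted the two bottles in turn, each while the other stood in its well. The one at y = -75 mm read about 4 N, so it is the heavier. The one at y = +75 mm read about 1.4 N; its readings ranged from 0.5 to 2.1 N.
- **Lighter bottle:** it is back in its well. The top camera put its cap within 1 mm of where it started, with the cap top at 112 mm, so it is fully seated.
- **Heavier bottle:** it is held still and upright, with its underside about 104 mm above the bench and its centre about 1 mm from the boat's. The wrist read about 4.1 N and the gripper opening matched a bottle in the grip.
- **Bystanders:** the last pictures show the beaker, timer and pen where they started. I judged this by eye and did not measure them again.

One check failed: the top view taken just before regripping was blocked by the arm. I confirmed from the scene camera instead that both bottles were seated.

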